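# Roll the drive wheel on its rim into its spring-buffered stand

### The arm

A 6-joint arm with a two-finger parallel gripper is mounted at the origin on a cart in front of the work surface, level with it; the furniture and walls round the work are solid. World frame = base frame: x ahead of the robot, y to its left, z up, the work surface at z = 0. Lengths are in m, angles in rad, forces in N, time in s.
With the tool pointing down it reaches from about 0.35 to 0.775 m from the base axis. Payload 5.5 kg.
Tool frame: the origin (TCP) lies at the very end of the fingers, on their centre line; the grasp point (between the pads) lies 19 mm behind it; z points along the fingers, y is the line along which they close (so a half turn about z gives the same grasp; the last joint's range is limited). The gripper opens to 85 mm and grips with 20 to 120 N. Pads are 22 mm wide; open, the fingers measure 114 mm over their backs; the gripper's body (76 mm by 85 mm) begins 54 mm behind the grasp point. The pads swing forward as they close: fully open they stand 13 mm farther back than shut.
Start: joints at [1.151, 0.313, 0.046, 1.304, 0, 1.431], TCP at [0.159, 0.553, 0.231] pointing down, gripper open.
Joint ranges: [-2.76, 2.76], [-0.86, 1.69], [-1.03, 1.26], [-2.2, 2.34], [-1.47, 1.5], [-3.14, 3.14]. Speed limits (rad/s): [2.57, 2.57, 3.14, 3.14, 3.14, 3.14].

### API

Orientations are given as a unit quaternion [w, x, y, z].
In Python, from workcell import env, cams, ticket, spotter gives the robot as it stands.
- The arm moves only by the tool jog_arm, never from a script. Its argument "increments" is a list that holds one entry, the list of rows, each a list of 7 numbers: the shift along the tool's x, y, z in units of 0.25 m (1.0 is 0.25 m), then the turn, a rotation vector about the tool's x, y, z in units of 180 degrees (1.0 is 180 degrees), then the closure in counts, from 0 (fully open) to 255 (shut). A call has 1 to 20 rows; each row shifts and turns the commanded pose from where the row before left it, along the tool's axes as they then stand; what a row does not reach is not made up. A row lasts 1/10 s, in which the tool goes at most 50 mm and 8.59 degrees, less where a joint would pass 70% of its speed; a pose out of reach is approached as far as the arm can. A call with a number of a shift or a turn outside -1 to 1 is refused whole. A call with a gripper value outside its range is refused whole. The fingers move at their own pace and stop on an object; "force" is the grip in N (left out, the last holds). Time passes only in rows, so rows that do not move let the fingers close. It gives the time, the measured TCP pose, the force, the opening and the grip force at its end, in the units of the state.
- env.get_state(): the state, without advancing time (a new reading comes with each control period).
- cams.read_camera(name): name is "scene" or "side" or "wrist"; returns a dict with "pixels" (480x640x3 uint8, red, green, blue), "fx", "fy", "cx", "cy" (pixels), "xyz" and "attitude" of the camera in the world; the wrist camera has in their place "mount" (4x4, takes a point from camera to tool coordinates, whose origin is the TCP and whose axes are the flange's). Camera axes: x right, y down, z forward; pixel columns grow to the right and rows downward; lengths in m; the calibration is good to about 2 mm. A picture is of the moment at which its call begins: read the wrist's pose just before it. There is no depth.
- ticket.hand_in(): hands the job in; it is judged then, once.
Trained networks look in the newest picture that a camera, given by its name, has taken for a name from the list of things; names that differ only in an ending like _2 or _b are one class to them, and where a whole thing is asked for, a point or a joint stands for the part that bears it (a point fixed in the world has none). Each returns a list of dicts, best first, with "conf" (0 to 1); they miss things now and then, are a little off and sometimes report something else, mostly with a low value. They report only what shows in the picture. A call takes as long as a camera call. They do not tell look-alikes from the thing itself.
- spotter.find_in(target, camera): "uv" ([column, row] in pixels, amid what is visible of it).
- spotter.cut_out(target, camera): "region" (480x640 bool, what is visible of it) and "uv" ([column, row] in pixels, amid what is visible of it).
- spotter.landmark_of(target, camera): "uv" ([column, row] in pixels: a listed point, or the origin of a listed thing).
The state is a dict: "clock": time; "joint_pos": joint angles; "qvel": joint speeds; "tau": joint torques, N m; "tcp_pos": TCP position; "orientation": TCP orientation; "wrist_force": force on the tool from outside, world axes, zero at the start; "ft_torque": the same for the moment, N m; "finger_gap": finger opening in m; "grip_force": force on a finger pad.
Only numpy, scipy, OpenCV 4.12 (cv2) and the standard library are available. Lean on these libraries where they do the work, as an engineer would, in place of code of your own. Each camera call takes 0.05 s, during which the arm holds its last target. There are 200 camera calls.

### The job

Roll the grey-tyred drive wheel of the lapping machine on its rim along the bench into the mouth of its stand, and press it gently over the orange lip against the black spring buffer until it drops into the seat behind the lip and stays there. It must really roll, standing upright: do not lift it, drag it without turning, clamp it or let it fall, and never press it hard. Leave the things standing round about where they are, and let go at the end.

Things in the scene. Friction and masses are not known exactly. Their poses are not given: they have to be found in the camera images.
- wheel_center (a point): centre of the drive wheel: a disc 76 mm in diameter, 22 mm thick, about 0.75 kg, with a smooth grey nylon tyre and steel sides, standing on its rim on the bench (centre 38 mm up), free to roll and to tip sideways. The frame turns with it: y is the axle (level while it stands); at the start z is up and x is level, the way the wheel is headed (roughly to the stand)
- wheel_mark (a point): the red paint mark at the rim of the wheel, 33 mm from its centre; at the start it is at the top, so it is at the bottom after half a turn (119 mm of rolling).
- stand_mouth (a point): mouth of the wheel's stand, on the bench (z = 0) midway between the front ends of two fixed aluminium guide rails, 14 mm high, 250 mm long, 30 mm apart; before the mouth they flare out over 45 mm more, to about 58 mm apart. x points into the stand along the rails, y to its left, z up. The wheel rolls on the bench between the rails
- buffer (a joint): travel of the black spring buffer plate (24 mm square, 38 mm up) in m: 0 = fully out, about 0.020 = wheel seated, 0.022 = wheel against the fixed blue bump stop above the plate; 70 N/m. It meets the wheel 3 mm before the wheel's centre reaches the crest. Going over the crest takes about 1 to 5 N, then the wheel drops in. Blue housing: 28 mm wide, 66 mm high, 71 to 101 mm past the crest
- objective_case: bystander: white screw case with black cap, 37 mm in diameter, 58 mm high, origin under its centre; loose.
- eyepiece: bystander: black eyepiece standing upright, 34 mm in diameter, 46 mm high, origin under its centre; loose.
- tin: bystander: flat blue tin, 42 x 60 x 19 mm, origin under its centre; loose.
- wheel: the drive wheel itself; origin and axes as wheel_center. Its tyre is slippery (friction about 0.35) and stops rolling within some cm; a finger that bears down on its upper rim while pushing jams it on the ramp
- stand_rear (a point): rear end of the rails, 250 mm past the mouth, z = 0, axes as stand_mouth. A blue seat unit is clamped on the rails; its place varies and is not reported: the crest of its orange lip lies 70 to 145 mm past the mouth and is found by feel or eye. The lip is a ramp rising to 4 mm over 32 mm, then a step down; the seated wheel's centre is 17 mm past the crest, the wheel on the bench
Not all that is in view belongs to the job. What is shaped like the wheel but green or purple is not meant.

How it is judged:
On the way:
1. the wheel has rolled half a turn on its rim: the red mark is at the bottom (below 12 mm) while the wheel stands on the bench (height (world z) of wheel_mark below 0.012 m and height (world z) of wheel_center below 0.043 m).
At the end, for the whole second after the job is handed in: the wheel stands upright (within 10 degrees) and at rest on the bench between the rails (centre within 8 mm of their midline, not higher than 40 mm), seated behind the lip: the buffer is held pressed in by 14 to 23 mm with nothing else touching the wheel (value of joint buffer between 0.014 and 0.023 m and x of wheel_center in the frame of stand_mouth between 0.08 and 0.17 m and y of wheel_center in the frame of stand_mouth between -0.008 and 0.008 m and height (world z) of wheel_center below 0.04 m and angle between wheel_center's own y axis and vertical between 1.4 and 1.74 rad and linear speed of wheel below 0.01 m/s).
It fails at once if the wheel is lifted (centre more than 50 mm up) (height (world z) of wheel_center above 0.05 m).
It fails at once if the wheel leans more than 20 degrees or falls flat (angle between wheel_center's own y axis and vertical below 1.22 rad or angle between wheel_center's own y axis and vertical above 1.92 rad).
It fails at once if the fingers press or clamp the wheel with more than 20 N (contact force between the fingers and wheel above 20 N).
It fails at once if a bystander is pushed more than 15 mm (distance of any of objective_case, eyepiece, tin from where it was at the start of the episode above 0.015 m).
It also fails if it takes over 72 s, if anything falls off the work surface, if the arm or the gripper's body presses on something with over 40 N, if the wrist force passes 120 N, or if a joint passes its speed limit or range.

## Working session

There is one attempt and no reset: what is moved stays moved. The work goes in short steps, Python scripts to look and compute and a tool call to move; the robot and the scene stay as the last step left them, time stands still between calls to the robot, and variables do not carry over. Pictures are saved under pics/ and viewed, at most 10 in all, crops included, and the job is handed in when it is done.

Besides the shell and the picture viewer there is one more tool, called after "Call:" by a JSON object that holds its "method" and its "body". jog_arm: Moves the arm, as the interface text tells. Shifts and turns lie within -1 to 1; 1 stands for 0.25 m of shift or 180 degrees of turn. Its arguments: {"type":"object","properties":{"increments":{"type":"array"},"force":{"type":"number"}},"required":["increments"]}

```bash
mkdir -p pics; ls; cat > h.py <<'E'
import numpy as np, cv2
from scipy.spatial.transform import Rotation as R
from workcell import env, cams, ticket, spotter
def rot(a):
    a=np.array(a,float)
    return a if a.shape==(3,3) else R.from_quat(a[[1,2,3,0]]).as_matrix()
def grab(n):
    s=env.get_state(); c=cams.read_camera(n)
    if n=="wrist":
        T=np.eye(4); T[:3,:3]=rot(s["orientation"]); T[:3,3]=s["tcp_pos"]
        M=T@np.array(c["mount"]); c["P"],c["A"]=M[:3,3],M[:3,:3]
    else: c["P"],c["A"]=np.array(c["xyz"]),rot(c["attitude"])
    return c
def ray(c,uv,z):
    d=c["A"]@np.array([(uv[0]-c["cx"])/c["fx"],(uv[1]-c["cy"])/c["fy"],1])
    return c["P"]+d*(z-c["P"][2])/d[2]
def proj(c,p):
    q=c["A"].T@(np.array(p)-c["P"]); return np.array([c["fx"]*q[0]/q[2]+c["cx"],c["fy"]*q[1]/q[2]+c["cy"]])
def tri(c1,u1,c2,u2):
    Ps=[np.diag([1,1,1]) for _ in 'ab']
    A=[];b=[]
    A=np.zeros((3,3));b=np.zeros(3)
    for c,u in((c1,u1),(c2,u2)):
        d=c["A"]@np.array([(u[0]-c["cx"])/c["fx"],(u[1]-c["cy"])/c["fy"],1]);d/=np.linalg.norm(d)
        Q=np.eye(3)-np.outer(d,d);A+=Q;b+=Q@c["P"]
    return np.linalg.solve(A,b)
def save(c,f): cv2.imwrite("pics/"+f,c["pixels"][:,:,::-1])
E
python3 - <<'E'
from h import *
np.set_printoptions(precision=3,suppress=True)
C={}
Z=dict(wheel_center=.038,wheel_mark=.071,stand_mouth=0,stand_rear=0,objective_case=0,eyepiece=0,tin=0)
for n in("scene","side","wrist"):
    c=grab(n);save(c,n+"0.png");print(n,c["P"],c["fx"])
    for t,z in Z.items():
        for r in spotter.landmark_of(t,n)[:2]: print(t,np.array(r["uv"]),round(r["conf"],2),ray(c,r["uv"],z))
im=[cv2.imread(f"pics/{n}0.png") for n in("scene","side")]
E
```

```text
pics
scene [ 0.416 -0.698  0.763] 496.25593823297754
wheel_center [286.6 255.1] 0.84 [0.483 0.182 0.038]
wheel_center [258.  224.2] 0.72 [0.427 0.316 0.038]
wheel_mark [330.6 156.8] 0.92 [0.66  0.561 0.071]
wheel_mark [255.8 215.6] 0.61 [0.424 0.306 0.071]
stand_mouth [295.2 308.5] 0.95 [0.482 0.047 0.   ]
objective_case [269.1 323.5] 0.81 [0.423 0.014 0.   ]
eyepiece [325.1 312.7] 0.84 [ 0.542  0.022 -0.   ]
eyepiece [273.1 371. ] 0.69 [ 0.419 -0.106  0.   ]
tin [275.1 372.7] 0.56 [ 0.422 -0.111  0.   ]
side [0.615 1.258 1.049] 570.3196874098809
wheel_center [348.8 397.5] 0.94 [0.501 0.623 0.038]
wheel_center [275.1 375.3] 0.86 [0.65  0.563 0.038]
wheel_mark [351.2 385.4] 0.82 [0.497 0.616 0.071]
wheel_mark [261.2 326.9] 0.72 [0.679 0.459 0.071]
stand_mouth [338.2 231.1] 0.74 [0.474 0.069 0.   ]
stand_rear [327.7 173.7] 0.63 [ 0.484 -0.205  0.   ]
objective_case [354.5 219. ] 0.56 [0.423 0.018 0.   ]
eyepiece [312.1 222.2] 0.45 [0.545 0.028 0.   ]
tin [346.1 196.9] 0.55 [ 0.438 -0.085  0.   ]
tin [309.4 219.6] 0.54 [0.552 0.016 0.   ]
wrist [0.091 0.572 0.374] 354.31886420170576
```

View pics/scene0.png

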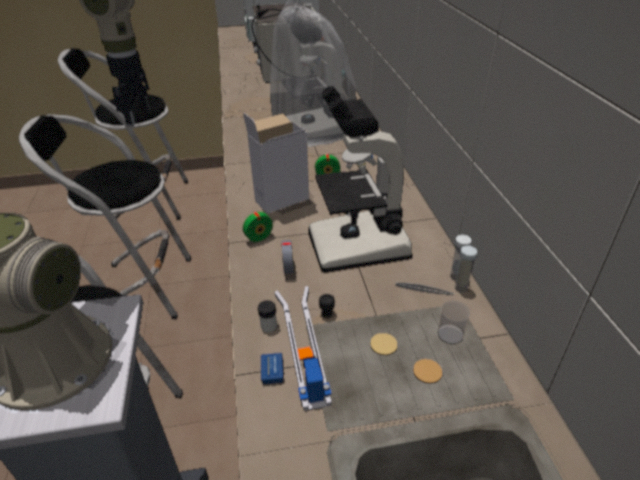

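View pics/side0.png

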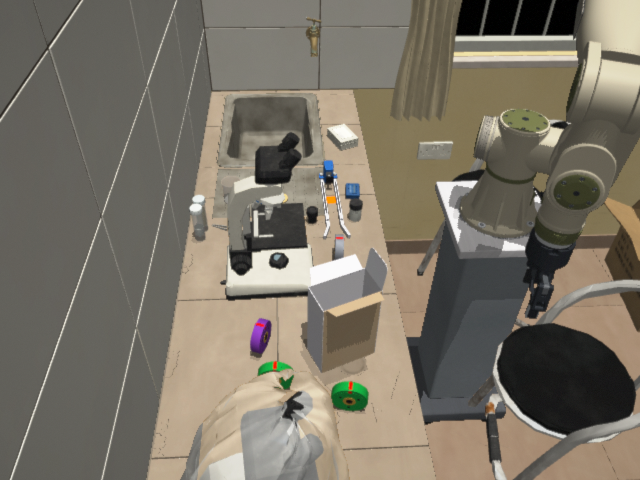

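The scene picture shows the grey wheel at about (288,260) with its red mark at (286,243). The stand is ahead of it from (293,295) to (318,400), with the lip at (306,353). The green and purple discs are decoys. Next I'll go round on the robot's side and look from above.

```bash
python3 - <<'E'
from h import *
np.set_printoptions(precision=4,suppress=True)
s=env.get_state();A=rot(s["orientation"]);print(s["clock"],s["tcp_pos"]);print(A)
c=cams.read_camera("wrist");print(np.array(c["mount"]))
t=np.array([.36,.22,.25])
print("shift tool m/0.25",A.T@(t-s["tcp_pos"])/.25, "yaw of tool y",np.degrees(np.arctan2(A[1,1],A[0,1])))
E
```

```text
1.2 [0.1588 0.5527 0.2313]
[[-0.9611  0.2762  0.    ]
 [ 0.2762  0.9611  0.0001]
 [-0.      0.0001 -1.    ]]
[[-0.0001 -0.9605 -0.2782  0.0709]
 [ 1.     -0.0002  0.0004 -0.    ]
 [-0.0004 -0.2782  0.9605 -0.1427]
 [ 0.      0.      0.      1.    ]]
shift tool m/0.25 [-1.141  -1.0566 -0.0748] yaw of tool y 73.96852487320169
```

Call:
{"method": "jog_arm", "body": {"increments": [[[-0.114, -0.106, -0.0075, 0, 0, 0, 255], [-0.114, -0.106, -0.0075, 0, 0, 0, 255], [-0.114, -0.106, -0.0075, 0, 0, 0, 255], [-0.114, -0.106, -0.0075, 0, 0, 0, 255], [-0.114, -0.106, -0.0075, 0, 0, 0, 255], [-0.114, -0.106, -0.0075, 0, 0, 0, 255], [-0.114, -0.106, -0.0075, 0, 0, 0, 255], [-0.114, -0.106, -0.0075, 0, 0, 0, 255], [-0.114, -0.106, -0.0075, 0, 0, 0, 255], [-0.114, -0.106, -0.0075, 0, 0, 0, 255], [0, 0, 0, 0, 0, 0.0457, 255], [0, 0, 0, 0, 0, 0.0457, 255], [0, 0, 0, 0, 0, 0.0457, 255], [0, 0, 0, 0, 0, 0.0457, 255], [0, 0, 0, 0, 0, 0.0457, 255], [0, 0, 0, 0, 0, 0.0457, 255], [0, 0, 0, 0, 0, 0.0457, 255], [0, 0, 0, 0, 0, 0.0457, 255], [0, 0, 0, 0, 0, 0.0457, 255], [0, 0, 0, 0, 0, 0, 255]]], "force": 40}}

```text
clock: 3.25
tcp_pos: [0.3595, 0.2193, 0.2502]
orientation: [0.0, 0.708, 0.707, 0.0]
wrist_force: [-0.8, 0.6, -0.3]
finger_gap: -0.0001
grip_force: 0.0
```

```bash
python3 - <<'E'
from h import *
np.set_printoptions(precision=4,suppress=True)
s=env.get_state();A=rot(s["orientation"]);print(s["clock"],s["tcp_pos"],s["joint_pos"],s["finger_gap"]);print(A)
Z=dict(wheel_center=.038,wheel_mark=.071,stand_mouth=0,stand_rear=0)
c=grab("wrist");save(c,"w1.png");print(c["P"])
for t,z in Z.items():
    for r in spotter.landmark_of(t,"wrist")[:2]: print(t,np.array(r["uv"]),round(r["conf"],2),ray(c,r["uv"],z))
E
```

```text
3.25 [0.3595 0.2193 0.2502] [ 0.3564  0.0088 -0.2739  1.2878  0.0001  1.9288] -7.363130476705983e-05
[[ 0.0015  1.      0.0003]
 [ 1.     -0.0015  0.0002]
 [ 0.0002  0.0003 -1.    ]]
[0.3595 0.2901 0.3929]
wheel_center [386.9 117.3] 0.83 [0.4235 0.3081 0.038 ]
wheel_center [436.2 248.3] 0.73 [0.482  0.1778 0.038 ]
wheel_mark [447.6 262.7] 0.75 [0.4829 0.1737 0.071 ]
wheel_mark [396.3 115.5] 0.75 [0.4256 0.3079 0.071 ]
stand_mouth [415.5 335.4] 0.59 [0.4795 0.0515 0.    ]
```

View pics/w1.png

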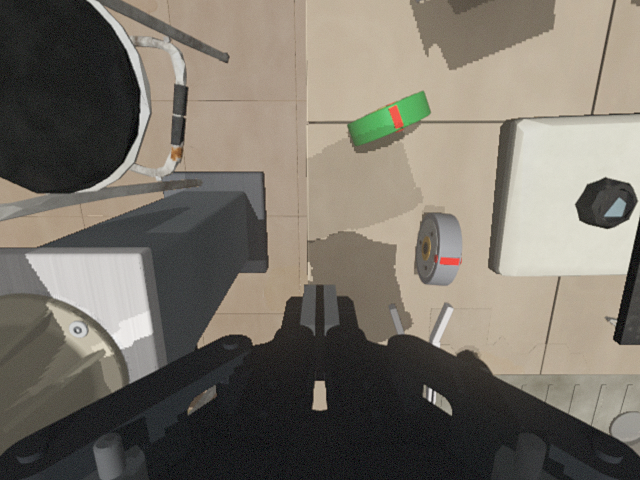

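The wrist picture shows the grey wheel at (438,248) with its mark at (450,261), the flared rail tips at (395,310) and (447,308), and the green decoy behind at (390,117). I'll zoom in on the stand.

```bash
python3 - <<'E'
from h import *
a=cv2.imread("pics/scene0.png")[225:415,250:350]; b=cv2.imread("pics/side0.png")[150:270,290:370]
a=cv2.resize(a,None,fx=3,fy=3,interpolation=cv2.INTER_CUBIC)
b=cv2.resize(b,None,fx=4.75,fy=4.75,interpolation=cv2.INTER_CUBIC)
print(a.shape,b.shape)
cv2.imwrite("pics/crop.png",np.hstack([a,b[:570]]))
E
```

```text
(570, 300, 3) (570, 380, 3)
```

View pics/crop.png

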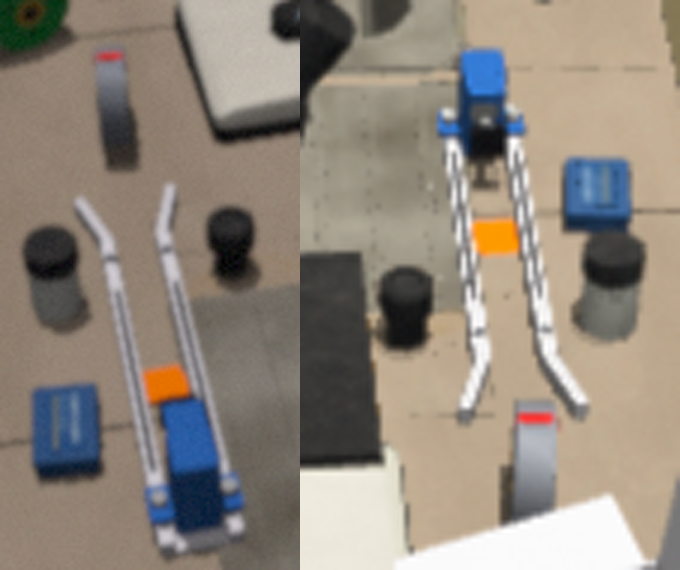

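```bash
python3 - <<'E'
from h import *
np.set_printoptions(precision=4,suppress=True)
c=grab("scene");d=grab("side")
f=lambda x,y:(x/3+250,y/3+225); g=lambda x,y:((x-300)/4.75+290,y/4.75+150)
for n,C,F,p,q in(("scene",c,f,[(110,250),(165,240)],[(155,470),(213,440)]),("side",d,g,[(545,350),(478,345)],[(515,140),(451,140)])):
    P=np.array([ray(C,F(*u),.014) for u in p+q]);print(n,P[:,:2])
print("tips",[ray(c,f(*u),.014)[:2] for u in((80,200),(170,187))],[ray(d,g(*u),.014)[:2] for u in((583,408),(466,413))])
print("crest scene", ray(c,f(175,400),.004), "side",ray(d,g(495,220),.004),"ramp foot",ray(c,f(160,370),0),ray(d,g(496,254),0))
# wheel top tyre from scene (red band) and bottom
print("wheel top front/back scene", ray(c,f(110,57),.076),ray(d,g(535,418),.073))
for n,C in(("scene",c),("side",d)):
    for r in spotter.cut_out("wheel",n):
        m=r["region"];v,u=np.where(m);print(n,r["uv"],r["conf"],m.sum(),u.min(),u.max(),v.min(),v.max())
E
```

```text
scene [[ 0.4633  0.0369]
 [ 0.5025  0.0392]
 [ 0.4673 -0.1499]
 [ 0.5053 -0.1349]]
side [[ 0.464   0.0537]
 [ 0.5031  0.0476]
 [ 0.4651 -0.1544]
 [ 0.5063 -0.1559]]
tips [array([0.4481, 0.0909]), array([0.5143, 0.0919])] [array([0.4467, 0.1056]), array([0.5141, 0.1072])]
crest scene [ 0.4883 -0.0924  0.004 ] side [ 0.4829 -0.0842  0.004 ] ramp foot [ 0.4829 -0.0633 -0.    ] [ 0.4843 -0.0551  0.    ]
wheel top front/back scene [0.484  0.1741 0.076 ] [0.483  0.1783 0.073 ]
scene [254.8, 227.2] 0.94 726 242 272 212 242
scene [325.6, 164.9] 0.91 401 315 340 155 173
side [347.8, 393.0] 0.74 870 332 366 382 410
side [260.7, 334.3] 0.63 556 250 270 318 352
```

Call:
{"method": "jog_arm", "body": {"increments": [[[0.031, 0.1227, 0, 0, 0, 0, 255], [0.031, 0.1227, 0, 0, 0, 0, 255], [0.031, 0.1227, 0, 0, 0, 0, 255], [0.031, 0.1227, 0, 0, 0, 0, 255], [0, 0, 0, 0, 0, -0.0053, 255], [0, 0, 0.113, 0, 0, 0, 255], [0, 0, 0.113, 0, 0, 0, 255], [0, 0, 0.113, 0, 0, 0, 255], [0, 0, 0.113, 0, 0, 0, 255], [0, 0, 0.113, 0, 0, 0, 255], [0, 0, 0.113, 0, 0, 0, 255], [0, 0, 0.113, 0, 0, 0, 255], [0, 0, 0.113, 0, 0, 0, 255], [0, 0, 0, 0, 0, 0, 255], [0, 0, 0, 0, 0, 0, 255]]]}}

```text
clock: 5.2
tcp_pos: [0.4815, 0.25, 0.0242]
orientation: [-0.0, 0.701, 0.713, -0.001]
wrist_force: [0.5, 0.2, -0.3]
finger_gap: -0.0003
grip_force: 0.0
```

```bash
python3 - <<'E'
from h import *
np.set_printoptions(precision=4,suppress=True)
s=env.get_state();A=rot(s["orientation"]);print(s["clock"],s["tcp_pos"],s["joint_pos"],s["wrist_force"]);print(A[:,0])
c=grab("scene");save(c,"s1.png");w=grab("wrist");
a=cv2.resize(c["pixels"][180:360,220:380],None,fx=3,fy=3,interpolation=cv2.INTER_CUBIC)
b=w["pixels"][:,160:480]
b=cv2.resize(b,None,fx=.95,fy=.95);a=cv2.copyMakeBorder(a,0,max(0,b.shape[0]-a.shape[0]),0,0,cv2.BORDER_CONSTANT);b=cv2.copyMakeBorder(b,0,max(0,a.shape[0]-b.shape[0]),0,0,cv2.BORDER_CONSTANT)
cv2.imwrite("pics/c2.png",np.hstack([a,b])[:,:,::-1])
E
```

```text
5.2 [0.4815 0.25   0.0242] [ 0.3308  0.405  -0.3639  0.8033  0.0001  1.8856] [ 0.5261  0.1998 -0.3344]
[-0.016   0.9999 -0.0003]
```

View pics/c2.png

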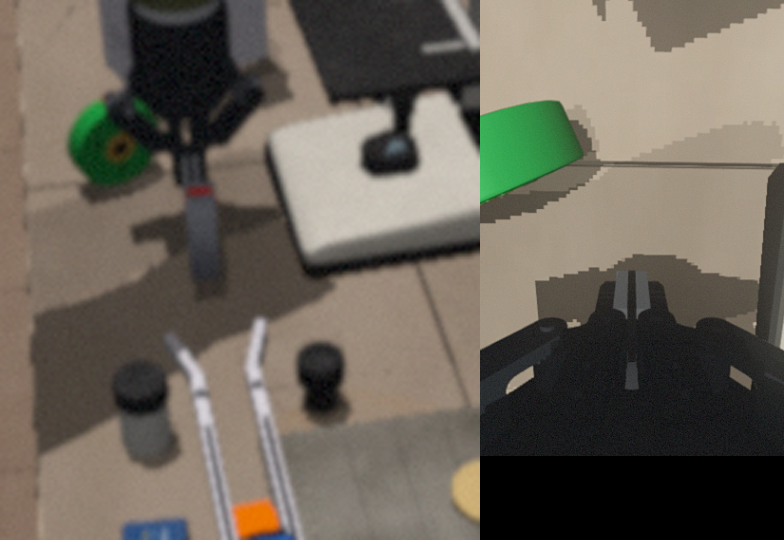

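The crop shows the closed fingers at (190,165), square behind the wheel at (202,230), with the mouth ahead at (230,385). I'll push gently.

Call:
{"method": "jog_arm", "body": {"increments": [[[-0.012, 0, 0, 0, 0, 0, 255], [-0.012, 0, 0, 0, 0, 0, 255], [-0.012, 0, 0, 0, 0, 0, 255], [-0.012, 0, 0, 0, 0, 0, 255], [-0.012, 0, 0, 0, 0, 0, 255], [-0.012, 0, 0, 0, 0, 0, 255], [-0.008, 0, 0, 0, 0, 0, 255], [-0.004, 0, 0, 0, 0, 0, 255], [-0.004, 0, 0, 0, 0, 0, 255], [-0.004, 0, 0, 0, 0, 0, 255], [-0.006, 0, 0, 0, 0, 0, 255], [-0.008, 0, 0, 0, 0, 0, 255], [-0.008, 0, 0, 0, 0, 0, 255], [-0.008, 0, 0, 0, 0, 0, 255], [-0.008, 0, 0, 0, 0, 0, 255], [-0.008, 0, 0, 0, 0, 0, 255], [-0.008, 0, 0, 0, 0, 0, 255], [-0.008, 0, 0, 0, 0, 0, 255], [-0.008, 0, 0, 0, 0, 0, 255], [-0.008, 0, 0, 0, 0, 0, 255]]]}}

```text
clock: 7.3
tcp_pos: [0.4829, 0.2075, 0.0241]
orientation: [-0.0, 0.702, 0.713, 0.0]
wrist_force: [-0.3, 0.1, -0.1]
finger_gap: 0.0
grip_force: 0.1
```

```bash
cat > look.py <<'E'
from h import *
import sys
np.set_printoptions(precision=4,suppress=True)
s=env.get_state();print(s["clock"],s["tcp_pos"],s["wrist_force"])
for n in("scene","side"):
    c=grab(n)
    save(c,sys.argv[1]+n+".png")
    for t,z in(("wheel_center",.038),("wheel_mark",.03)):
        for r in spotter.landmark_of(t,n):
            p=ray(c,r["uv"],z)
            if .44<p[0]<.53 and p[1]<.28: print(n,t,np.array(r["uv"]),round(r["conf"],2),p)
E
python3 look.py a
```

```text
7.3 [0.4829 0.2075 0.0241] [-0.2579  0.1293 -0.0734]
scene wheel_center [285.7 260.3] 0.81 [0.4782 0.1636 0.038 ]
scene wheel_mark [285.7 255.2] 0.84 [0.4812 0.1913 0.03  ]
```

Call:
{"method": "jog_arm", "body": {"increments": [[[-0.008, 0, 0, 0, 0, 0, 255], [-0.008, 0, 0, 0, 0, 0, 255], [-0.008, 0, 0, 0, 0, 0, 255], [-0.008, 0, 0, 0, 0, 0, 255], [-0.008, 0, 0, 0, 0, 0, 255], [-0.008, 0, 0, 0, 0, 0, 255], [-0.008, 0, 0, 0, 0, 0, 255], [-0.008, 0, 0, 0, 0, 0, 255], [-0.008, 0, 0, 0, 0, 0, 255], [-0.008, 0, 0, 0, 0, 0, 255], [-0.008, 0, 0, 0, 0, 0, 255], [-0.008, 0, 0, 0, 0, 0, 255], [-0.008, 0, 0, 0, 0, 0, 255], [-0.008, 0, 0, 0, 0, 0, 255], [-0.008, 0, 0, 0, 0, 0, 255]]]}}

```text
clock: 9.1
tcp_pos: [0.4834, 0.1775, 0.024]
orientation: [-0.0, 0.702, 0.713, 0.0]
wrist_force: [0.6, 0.4, -0.6]
finger_gap: -0.0002
grip_force: 0.1
```

```bash
python3 look.py b;python3 - <<'E'
import cv2,numpy as np
a=cv2.resize(cv2.imread("pics/bscene.png")[210:360,230:360],None,fx=3,fy=3,interpolation=cv2.INTER_CUBIC)
b=cv2.resize(cv2.imread("pics/bside.png")[190:290,295:375],None,fx=4.5,fy=4.5,interpolation=cv2.INTER_CUBIC)
cv2.imwrite("pics/c3.png",np.hstack([a,b]))
E
```

```text
9.1 [0.4834 0.1775 0.024 ] [ 0.6452  0.3965 -0.6388]
scene wheel_center [284.2 268.2] 0.62 [0.4716 0.1372 0.038 ]
scene wheel_mark [286.2 278.4] 0.81 [0.4725 0.1117 0.03  ]
```

View pics/c3.png

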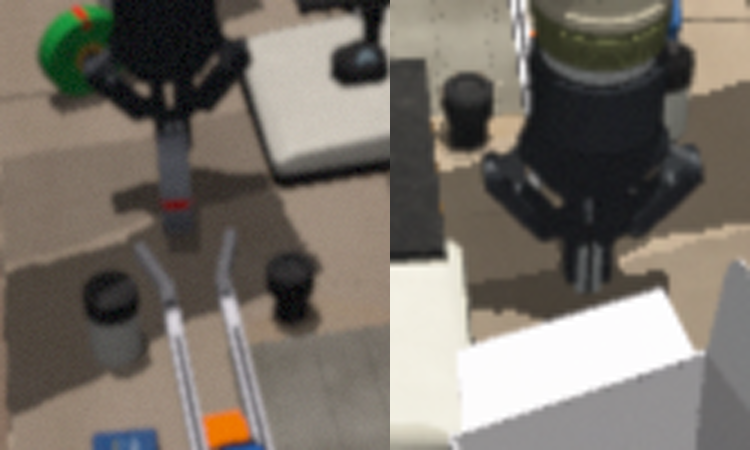

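```bash
python3 - <<'E'
from h import *
np.set_printoptions(precision=4,suppress=True)
c=grab("scene")
f=lambda x,y:(x/3+230,y/3+210)
for u,z in(((175.5,206),.049),((177,180),.06),((177,232),.012)): print(ray(c,f(*u),z))
for x,y,z in((.4815,.1285+.0,.038),(.4815,.0905,.038),(.4815,.1285,.076),(.4815,.1285,0),(.472,.1,.038)):
    u=proj(c,(x,y,z)); print((u-[230,210])*3)
im=cv2.imread("pics/bscene.png");cv2.imwrite("x.png",im)
for r in(262,266,270,274,282): print(r,im[r,280:300].sum(1)//3)
E
```

```text
[0.4757 0.089  0.049 ]
[0.4793 0.104  0.06  ]
[0.4764 0.1015 0.012 ]
[177.3112 180.4973]
[184.0523 214.8976]
[174.4239 140.8811]
[180.0785 218.4693]
[169.2745 207.8392]
262 [113 106  94  83  78  77  75  77  77  80  77  74  83  98 105 111 106 110
 111 110]
266 [115 110  94  80  77  77  76  73  75  77  77  74  74  71  65  65  64  68
  67  69]
270 [90 87 79 76 72 74 76 76 73 74 77 70 67 59 54 47 51 50 51 51]
274 [49 49 51 58 65 68 66 67 65 68 70 65 65 60 53 48 47 50 48 47]
282 [99 77 68 62 60 52 51 50 49 48 49 51 49 47 49 53 57 66 68 67]
```

Call:
{"method": "jog_arm", "body": {"increments": [[[-0.008, -0.002, 0, 0, 0, -0.006, 255], [-0.008, -0.002, 0, 0, 0, -0.006, 255], [-0.008, -0.002, 0, 0, 0, -0.006, 255], [-0.008, -0.002, 0, 0, 0, 0, 255], [-0.008, -0.002, 0, 0, 0, 0, 255], [-0.008, -0.002, 0, 0, 0, 0, 255], [-0.008, -0.002, 0, 0, 0, 0, 255], [-0.008, -0.002, 0, 0, 0, 0, 255], [-0.008, 0, 0, 0, 0, 0, 255], [-0.008, 0, 0, 0, 0, 0, 255], [-0.008, 0, 0, 0, 0, 0, 255], [-0.008, 0, 0, 0, 0, 0, 255]]]}}

```text
clock: 10.65
tcp_pos: [0.481, 0.1533, 0.0241]
orientation: [0.0, 0.681, 0.732, 0.0]
wrist_force: [-1.0, 0.5, 0.3]
finger_gap: -0.0001
grip_force: 0.1
```

```bash
python3 look.py c;python3 - <<'E'
from h import *
a=cv2.imread("pics/cscene.png")[230:330,250:340].astype(float)
a=np.clip(a*2.2-40,0,255).astype(np.uint8)
cv2.imwrite("pics/c4.png",cv2.resize(a,None,fx=6,fy=6,interpolation=cv2.INTER_CUBIC))
c=grab("scene")
for x,y,z in((.482,.1045,.038),(.482,.0665,.038),(.482,.1045,.076),(.482,.1045,0)): print((proj(c,(x,y,z))-[250,230])*6)
E
```

```text
10.65 [0.481  0.1533 0.0241] [-0.951   0.4913  0.3315]
scene wheel_center [286.8 276.7] 0.96 [0.4738 0.1081 0.038 ]
scene wheel_mark [290.5 289.5] 0.8 [0.4772 0.075  0.03  ]
[244.41964012 283.82735017]
[258.41921056 355.06494785]
[238.75884342 204.13628224]
[249.84151246 360.15490982]
```

View pics/c4.png

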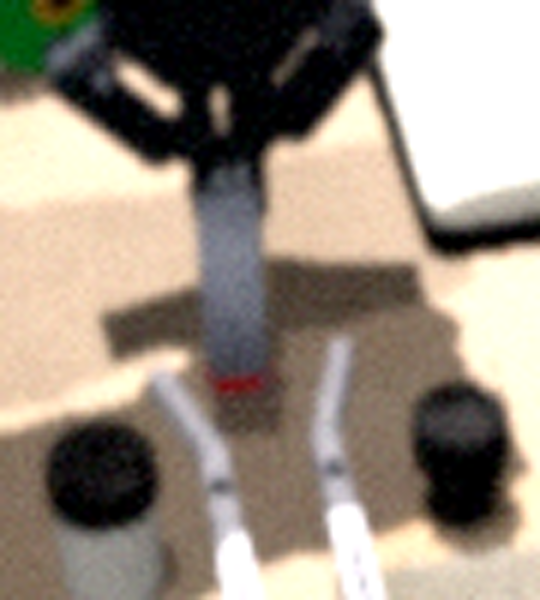

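The crop shows the wheel just before the flare. Its mark, at (239,383), is left of the mouth's middle at (251,360), and the wheel heads slightly towards the left rail. I'll steer by shifting and yawing the pushing face to the left.

Call:
{"method": "jog_arm", "body": {"increments": [[[-0.006, -0.005, 0, 0, 0, -0.003, 255], [-0.006, -0.005, 0, 0, 0, -0.003, 255], [-0.006, -0.005, 0, 0, 0, -0.003, 255], [-0.006, -0.005, 0, 0, 0, -0.003, 255], [-0.006, -0.005, 0, 0, 0, -0.003, 255], [-0.006, -0.005, 0, 0, 0, -0.003, 255], [-0.006, -0.005, 0, 0, 0, -0.003, 255], [-0.006, -0.005, 0, 0, 0, -0.003, 255]]]}}

```text
clock: 11.8
tcp_pos: [0.4722, 0.1404, 0.0241]
orientation: [-0.0, 0.653, 0.758, 0.0]
wrist_force: [0.1, -0.4, 1.1]
finger_gap: 0.0001
grip_force: 0.1
```

```bash
cat > pic.py <<'E'
from h import *
import sys
o=sys.argv[1]; yc=float(sys.argv[2])
a=cv2.imread(f"pics/{o}scene.png")[230:330,250:340].astype(float)
a=np.clip(a*2.2-40,0,255).astype(np.uint8)
a=cv2.resize(a,None,fx=6,fy=6,interpolation=cv2.INTER_CUBIC)
c=grab("scene")
def outline(x,y,yaw,col):
    for e in(-.011,.011):
        t=np.linspace(0,2*np.pi,60)
        h=np.array([np.sin(yaw),-np.cos(yaw),0]);ax=np.array([np.cos(yaw),np.sin(yaw),0])
        p=[(proj(c,np.array([x,y,.038])+e*ax+.038*(np.cos(k)*h+np.sin(k)*np.array([0,0,1])))-[250,230])*6 for k in t]
        cv2.polylines(a,[np.int32(p)],True,col,1)
x0=float(sys.argv[3])
outline(x0,yc,np.radians(float(sys.argv[4])),(0,255,0))
cv2.imwrite(f"pics/{o}ov.png",a)
E
python3 look.py d; python3 pic.py d .0925 .479 0;python3 pic.py c .1045 .477 -5; python3 - <<'E'
import cv2,numpy as np
b=lambda o:cv2.imread(f"pics/{o}ov.png")[100:600,100:440]
cv2.imwrite("pics/c5.png",np.hstack([b("c"),b("d")]))
E
```

```text
11.8 [0.4722 0.1404 0.0241] [ 0.1378 -0.356   1.0617]
scene wheel_center [285.9 280.7] 0.84 [0.4703 0.0957 0.038 ]
scene wheel_mark [289.2 297.7] 0.7 [0.4713 0.0509 0.03  ]
```

View pics/c5.png

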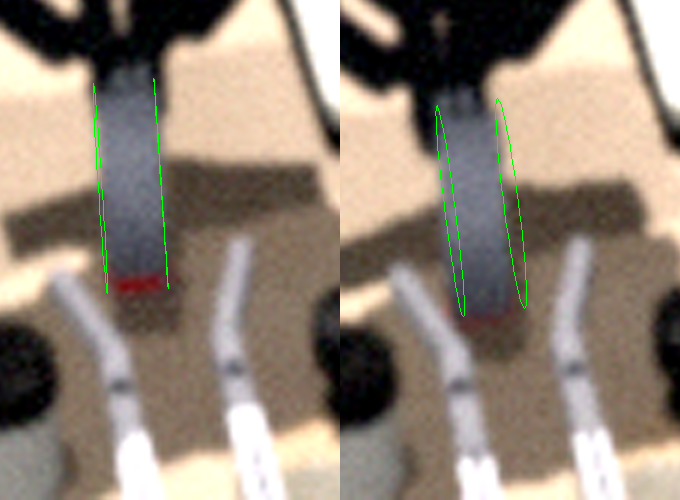

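The overlay fits the wheel at x≈0.476, heading about 4° to the left, with its nose about to meet the left flare, which will guide it. I'll keep pushing gently on its left half.

Call:
{"method": "jog_arm", "body": {"increments": [[[-0.006, -0.003, 0, 0, 0, 0, 255], [-0.006, -0.003, 0, 0, 0, 0, 255], [-0.006, -0.003, 0, 0, 0, 0, 255], [-0.006, -0.003, 0, 0, 0, 0, 255], [-0.006, 0, 0, 0, 0, 0, 255], [-0.006, 0, 0, 0, 0, 0, 255], [-0.006, 0, 0, 0, 0, 0, 255], [-0.006, 0, 0, 0, 0, 0, 255], [-0.006, 0, 0, 0, 0, 0, 255], [-0.006, 0, 0, 0, 0, 0, 255]]]}}

```text
clock: 13.2
tcp_pos: [0.4716, 0.125, 0.024]
orientation: [0.0, 0.653, 0.757, -0.0]
wrist_force: [-0.1, 1.0, 0.6]
finger_gap: -0.0001
grip_force: 0.3
```

```bash
cat > fit.py <<'E'
# fit wheel pose (x,y,yaw) in the scene picture by matching the tyre silhouette on bluish-grey colour
from h import *
from scipy.optimize import minimize
from scipy.spatial import ConvexHull
import sys
np.set_printoptions(precision=4,suppress=True)
s=env.get_state();c=grab("scene");save(c,sys.argv[1]+"scene.png")
im=cv2.resize(c["pixels"],None,fx=4,fy=4,interpolation=cv2.INTER_CUBIC).astype(float)
sat=im[:,:,2]-im[:,:,0]  # blue minus red: tyre bluish, bench tan
br=im.mean(2)
def mask(q,g=0.):
    x,y,w,l=q[0],q[1],np.radians(q[2]),np.radians(q[3])
    h=np.array([np.sin(w),-np.cos(w),0]);a=np.array([np.cos(w)*np.cos(l),np.sin(w)*np.cos(l),np.sin(l)]);up=np.cross(a,-h);up*=np.sign(up[2])
    P=[]
    for e in(-.011-g,.011+g):
        for k in np.linspace(0,2*np.pi,40):
            P.append((proj(c,np.array([x,y,.038])+e*a+(.038+g)*(np.cos(k)*h+np.sin(k)*up))+.5)*4)
    m=np.zeros(br.shape,np.uint8);cv2.fillConvexPoly(m,cv2.convexHull(np.float32(P)).astype(np.int32),1);return m.astype(bool)
def side_only(q,dx):  # thin strips along left/right silhouette
    return mask((q[0]+dx,*q[1:]))
def cost(q):
    m=mask(q);l=mask((q[0]-.006,*q[1:]))&~m;r=mask((q[0]+.006,*q[1:]))&~m
    li=m&~mask((q[0]+.006,*q[1:]));ri=m&~mask((q[0]-.006,*q[1:]))
    return -(sat[li].mean()+sat[ri].mean()-sat[l].mean()-sat[r].mean())
y=s["tcp_pos"][1]-.0485 if len(sys.argv)<3 else float(sys.argv[2])
best=min((cost((x,y,w,0)),x,w) for x in np.arange(.468,.494,.001) for w in range(-10,13,1))
print(s["clock"],s["tcp_pos"],s["wrist_force"],"y",y,"fit x,yaw",best)
E
python3 fit.py e; cp pics/escene.png pics/Escene.png
sed -i 's/^s=env.*/s=env.get_state();c=grab("scene");f=sys.argv[1]+"scene.png"\nimport os\nif os.path.exists("pics\/"+f): c["pixels"]=cv2.imread("pics\/"+f)[:,:,::-1]\nelse: save(c,f)/' fit.py
python3 fit.py c .1045; python3 fit.py d .0925
```

```text
13.2 [0.4716 0.125  0.024 ] [-0.1264  0.9662  0.6419] y 0.07646486451557957 fit x,yaw (np.float64(-26.33450091662111), np.float64(0.47700000000000004), 0)
13.25 [0.4716 0.1248 0.024 ] [-0.2951  0.3943 -0.5491] y 0.1045 fit x,yaw (np.float64(-32.320811018719304), np.float64(0.47700000000000004), -4)
13.3 [0.4716 0.1248 0.024 ] [ 0.63    0.1588 -0.0708] y 0.0925 fit x,yaw (np.float64(-32.05945091531298), np.float64(0.47500000000000003), -4)
```

Call:
{"method": "jog_arm", "body": {"increments": [[[-0.006, -0.002, 0, 0, 0, 0, 255], [-0.006, -0.002, 0, 0, 0, 0, 255], [-0.006, -0.002, 0, 0, 0, 0, 255], [-0.006, -0.002, 0, 0, 0, 0, 255], [-0.006, -0.002, 0, 0, 0, 0, 255], [-0.006, -0.002, 0, 0, 0, 0, 255], [-0.006, 0, 0, 0, 0, 0, 255], [-0.006, 0, 0, 0, 0, 0, 255]]]}}

```text
clock: 14.15
tcp_pos: [0.4703, 0.1128, 0.0241]
orientation: [-0.0, 0.653, 0.757, 0.0]
wrist_force: [0.0, 0.3, 0.9]
finger_gap: 0.0001
grip_force: 0.2
```

```bash
python3 fit.py f
```

```text
14.15 [0.4703 0.1128 0.0241] [0.007  0.3368 0.9092] y 0.0642919797333775 fit x,yaw (np.float64(-23.72429634053902), np.float64(0.47800000000000004), -3)
```

Call:
{"method": "jog_arm", "body": {"increments": [[[-0.006, 0, 0, 0, 0, 0, 255], [-0.006, 0, 0, 0, 0, 0, 255], [-0.006, 0, 0, 0, 0, 0, 255], [-0.006, 0, 0, 0, 0, 0, 255], [-0.006, 0, 0, 0, 0, 0, 255], [-0.006, 0, 0, 0, 0, 0, 255], [-0.006, 0, 0, 0, 0, 0, 255], [-0.006, 0, 0, 0, 0, 0, 255]]]}}

```text
clock: 15.0
tcp_pos: [0.4721, 0.1009, 0.024]
orientation: [-0.0, 0.653, 0.757, 0.0]
wrist_force: [0.8, 0.0, 0.1]
finger_gap: 0.0001
grip_force: 0.2
```

```bash
python3 fit.py g; python3 look.py g; python3 pic.py g .053 .481 0
```

```text
15.0 [0.4721 0.1009 0.024 ] [0.7717 0.0296 0.0718] y 0.05240982289007219 fit x,yaw (np.float64(-22.529434494347097), np.float64(0.47900000000000004), -3)
15.05 [0.4721 0.1007 0.024 ] [-0.3513 -0.5069  0.7502]
scene wheel_center [289.7 293.3] 0.73 [0.4734 0.0555 0.038 ]
scene wheel_mark [293.5 305.1] 0.81 [0.4773 0.0277 0.03  ]
side wheel_center [337.  222.4] 0.59 [0.4796 0.0757 0.038 ]
side wheel_mark [335.4 227. ] 0.55 [0.4844 0.0855 0.03  ]
```

View pics/gov.png

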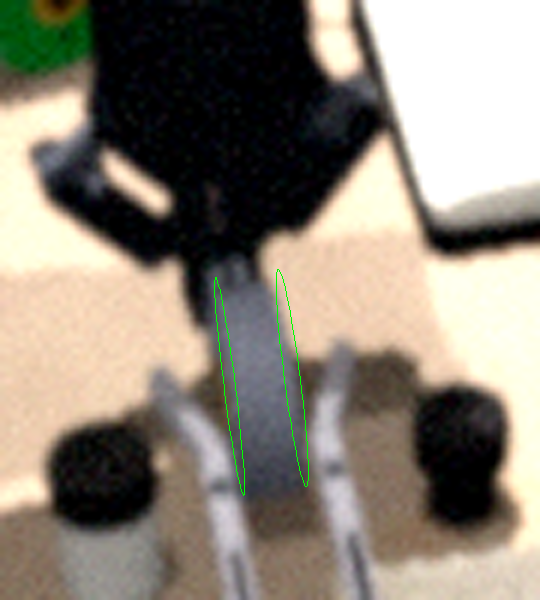

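The wheel's nose is now between the rails, with its front edges at (243,490) and (305,487) and rail bends at (222,487) and (333,467). I'll straighten the face and go on.

Call:
{"method": "jog_arm", "body": {"increments": [[[-0.006, 0.004, 0, 0, 0, 0.004, 255], [-0.006, 0.004, 0, 0, 0, 0.004, 255], [-0.006, 0.004, 0, 0, 0, 0.004, 255], [-0.006, 0.004, 0, 0, 0, 0.004, 255], [-0.006, 0.004, 0, 0, 0, 0.004, 255], [-0.006, 0.004, 0, 0, 0, 0.004, 255], [-0.006, 0.004, 0, 0, 0, 0.004, 255], [-0.006, 0.004, 0, 0, 0, 0.004, 255], [-0.006, 0.004, 0, 0, 0, 0.004, 255], [-0.006, 0.003, 0, 0, 0, 0.005, 255], [-0.006, 0, 0, 0, 0, 0, 255], [-0.006, 0, 0, 0, 0, 0, 255], [-0.006, 0, 0, 0, 0, 0, 255]]]}}

```text
clock: 16.7
tcp_pos: [0.4832, 0.0824, 0.0241]
orientation: [-0.0, 0.7, 0.714, 0.0]
wrist_force: [0.3, 0.5, 0.5]
finger_gap: -0.0001
grip_force: 0.3
```

```bash
python3 fit.py i; python3 look.py i
```

```text
16.7 [0.4832 0.0824 0.0241] [0.2795 0.5031 0.5205] y 0.03390583328506035 fit x,yaw (np.float64(-23.101726155589073), np.float64(0.47900000000000004), -4)
16.75 [0.4832 0.0822 0.024 ] [ 0.5719  0.0512 -0.5167]
scene wheel_center [290.7 300.2] 0.89 [0.4728 0.0348 0.038 ]
scene wheel_mark [293.4 303.5] 0.94 [0.4777 0.0323 0.03  ]
```

Call:
{"method": "jog_arm", "body": {"increments": [[[-0.008, 0, 0, 0, 0, 0, 255], [-0.008, 0, 0, 0, 0, 0, 255], [-0.008, 0, 0, 0, 0, 0, 255], [-0.008, 0, 0, 0, 0, 0, 255], [-0.008, 0, 0, 0, 0, 0, 255], [-0.008, 0, 0, 0, 0, 0, 255], [-0.008, 0, 0, 0, 0, 0, 255], [-0.008, 0, 0, 0, 0, 0, 255], [-0.008, 0, 0, 0, 0, 0, 255], [-0.008, 0, 0, 0, 0, 0, 255], [-0.008, 0, 0, 0, 0, 0, 255], [-0.008, 0, 0, 0, 0, 0, 255]]]}}

```text
clock: 18.25
tcp_pos: [0.4837, 0.0583, 0.024]
orientation: [-0.0, 0.7, 0.714, 0.0]
wrist_force: [0.4, 0.7, 0.5]
finger_gap: -0.0001
grip_force: 0.1
```

```bash
python3 look.py j
```

```text
18.25 [0.4837 0.0583 0.024 ] [0.4368 0.7132 0.5447]
scene wheel_center [293.2 305.8] 0.57 [0.4757 0.0179 0.038 ]
scene wheel_center [291.4 303.6] 0.24 [0.4729 0.0248 0.038 ]
scene wheel_mark [294.7 299.9] 0.68 [0.4818 0.0422 0.03  ]
```

Call:
{"method": "jog_arm", "body": {"increments": [[[-0.008, 0, 0, 0, 0, 0, 255], [-0.008, 0, 0, 0, 0, 0, 255], [-0.008, 0, 0, 0, 0, 0, 255], [-0.008, 0, 0, 0, 0, 0, 255], [-0.008, 0, 0, 0, 0, 0, 255], [-0.008, 0, 0, 0, 0, 0, 255], [-0.008, 0, 0, 0, 0, 0, 255], [-0.008, 0, 0, 0, 0, 0, 255], [-0.008, 0, 0, 0, 0, 0, 255], [-0.008, 0, 0, 0, 0, 0, 255], [-0.008, 0, 0, 0, 0, 0, 255], [-0.008, 0, 0, 0, 0, 0, 255], [-0.008, 0, 0, 0, 0, 0, 255], [-0.008, 0, 0, 0, 0, 0, 255], [-0.008, 0, 0, 0, 0, 0, 255], [-0.008, 0, 0, 0, 0, 0, 255], [-0.008, 0, 0, 0, 0, 0, 255], [-0.008, 0, 0, 0, 0, 0, 255]]]}}

```text
clock: 20.35
tcp_pos: [0.4843, 0.0224, 0.024]
orientation: [-0.0, 0.7, 0.714, 0.0]
wrist_force: [0.3, -0.3, 0.5]
finger_gap: -0.0003
grip_force: 0.1
```

Call:
{"method": "jog_arm", "body": {"increments": [[[-0.008, 0, 0, 0, 0, 0, 255], [-0.008, 0, 0, 0, 0, 0, 255], [-0.008, 0, 0, 0, 0, 0, 255], [-0.008, 0, 0, 0, 0, 0, 255], [-0.008, 0, 0, 0, 0, 0, 255], [-0.008, 0, 0, 0, 0, 0, 255], [-0.008, 0, 0, 0, 0, 0, 255], [-0.008, 0, 0, 0, 0, 0, 255]]]}}

```text
clock: 21.15
tcp_pos: [0.4846, 0.0064, 0.024]
orientation: [-0.0, 0.7, 0.714, 0.0]
wrist_force: [0.3, -0.3, 0.1]
finger_gap: -0.0002
grip_force: 0.1
```

```bash
python3 look.py k
```

```text
21.15 [0.4846 0.0064 0.024 ] [ 0.3049 -0.2973  0.0724]
scene wheel_mark [298.2 310.9] 0.69 [0.4845 0.0095 0.03  ]
scene wheel_mark [318.5 411.5] 0.55 [ 0.485  -0.2254  0.03  ]
```

Call:
{"method": "jog_arm", "body": {"increments": [[[-0.006, 0, 0, 0, 0, 0, 255], [-0.006, 0, 0, 0, 0, 0, 255], [-0.006, 0, 0, 0, 0, 0, 255], [-0.006, 0, 0, 0, 0, 0, 255], [-0.006, 0, 0, 0, 0, 0, 255], [-0.006, 0, 0, 0, 0, 0, 255], [-0.006, 0, 0, 0, 0, 0, 255], [-0.006, 0, 0, 0, 0, 0, 255], [-0.006, 0, 0, 0, 0, 0, 255], [-0.006, 0, 0, 0, 0, 0, 255], [-0.006, 0, 0, 0, 0, 0, 255], [-0.006, 0, 0, 0, 0, 0, 255], [-0.006, 0, 0, 0, 0, 0, 255], [-0.006, 0, 0, 0, 0, 0, 255], [-0.006, 0, 0, 0, 0, 0, 255], [-0.006, 0, 0, 0, 0, 0, 255]]]}}

```text
clock: 23.05
tcp_pos: [0.485, -0.0176, 0.024]
orientation: [-0.0, 0.7, 0.714, 0.0]
wrist_force: [0.1, 2.1, 1.1]
finger_gap: -0.0005
grip_force: 1.1
```

```bash
python3 look.py l; python3 - <<'E'
from h import *
c=grab("scene")
print(ray(c,(298.2,310.9),.071))
for r in spotter.landmark_of("wheel_mark","scene"): print(r,ray(c,r["uv"],.076))
E
```

```text
23.05 [ 0.485  -0.0176  0.024 ] [0.1349 2.1043 1.0524]
scene wheel_center [301.6 334.2] 0.72 [ 0.4814 -0.0603  0.038 ]
scene wheel_mark [301.8 324.3] 0.91 [ 0.4863 -0.028   0.03  ]
[ 0.48059997 -0.03007156  0.071     ]
{'uv': [302.1, 325.4], 'conf': 0.89} [ 0.48198785 -0.07282031  0.076     ]
{'uv': [331.9, 157.0], 'conf': 0.65} [0.66150028 0.54945657 0.076     ]
{'uv': [256.7, 213.4], 'conf': 0.62} [0.42713042 0.30799225 0.076     ]
{'uv': [326.6, 314.4], 'conf': 0.5} [ 0.53159574 -0.05417295  0.076     ]
{'uv': [293.1, 305.2], 'conf': 0.38} [ 0.47259217 -0.01800023  0.076     ]
```

Call:
{"method": "jog_arm", "body": {"increments": [[[-0.004, 0, 0, 0, 0, 0, 255], [-0.004, 0, 0, 0, 0, 0, 255], [-0.004, 0, 0, 0, 0, 0, 255], [-0.004, 0, 0, 0, 0, 0, 255], [-0.004, 0, 0, 0, 0, 0, 255], [-0.004, 0, 0, 0, 0, 0, 255], [-0.004, 0, 0, 0, 0, 0, 255], [-0.004, 0, 0, 0, 0, 0, 255], [-0.004, 0, 0, 0, 0, 0, 255], [-0.004, 0, 0, 0, 0, 0, 255]]]}}

```text
clock: 24.45
tcp_pos: [0.4852, -0.0276, 0.024]
orientation: [-0.0, 0.7, 0.714, 0.0]
wrist_force: [0.3, 1.6, 1.6]
finger_gap: 0.0003
grip_force: 1.1
```

Call:
{"method": "jog_arm", "body": {"increments": [[[-0.004, 0, 0, 0, 0, 0, 255], [-0.004, 0, 0, 0, 0, 0, 255], [-0.004, 0, 0, 0, 0, 0, 255], [-0.004, 0, 0, 0, 0, 0, 255], [-0.004, 0, 0, 0, 0, 0, 255]]]}}

```text
clock: 24.95
tcp_pos: [0.4853, -0.0326, 0.0241]
orientation: [0.0, 0.7, 0.714, 0.0]
wrist_force: [0.3, 2.1, 0.8]
finger_gap: 0.0001
grip_force: 1.1
```

Call:
{"method": "jog_arm", "body": {"increments": [[[-0.004, 0, 0, 0, 0, 0, 255], [-0.004, 0, 0, 0, 0, 0, 255], [-0.004, 0, 0, 0, 0, 0, 255], [-0.004, 0, 0, 0, 0, 0, 255], [-0.004, 0, 0, 0, 0, 0, 255]]]}}

```text
clock: 25.45
tcp_pos: [0.4854, -0.0377, 0.024]
orientation: [0.0, 0.701, 0.714, -0.0]
wrist_force: [0.2, 0.8, 0.4]
finger_gap: -0.0002
grip_force: 0.6
```

```bash
python3 look.py m
```

```text
25.45 [ 0.4854 -0.0377  0.024 ] [0.1508 0.8367 0.3646]
scene wheel_center [304.3 341.9] 0.95 [ 0.4836 -0.08    0.038 ]
scene wheel_mark [305.9 342.7] 0.93 [ 0.4871 -0.0757  0.03  ]
side wheel_center [335.  227.5] 0.39 [0.4867 0.0967 0.038 ]
```

Call:
{"method": "jog_arm", "body": {"increments": [[[-0.004, 0, 0, 0, 0, 0, 255], [-0.004, 0, 0, 0, 0, 0, 255], [-0.004, 0, 0, 0, 0, 0, 255], [-0.004, 0, 0, 0, 0, 0, 255]]]}}

```text
clock: 26.15
tcp_pos: [0.4856, -0.0416, 0.0241]
orientation: [0.0, 0.701, 0.714, 0.0]
wrist_force: [-0.0, 0.4, 0.6]
finger_gap: -0.0
grip_force: 0.2
```

Call:
{"method": "jog_arm", "body": {"increments": [[[-0.004, 0, 0, 0, 0, 0, 255], [-0.004, 0, 0, 0, 0, 0, 255], [-0.004, 0, 0, 0, 0, 0, 255], [-0.004, 0, 0, 0, 0, 0, 255]]]}}

```text
clock: 26.55
tcp_pos: [0.4856, -0.0456, 0.024]
orientation: [0.0, 0.701, 0.714, -0.0]
wrist_force: [0.1, 0.2, -0.1]
finger_gap: 0.0
grip_force: 0.0
```

```bash
python3 look.py n
```

```text
26.55 [ 0.4856 -0.0456  0.024 ] [ 0.0959  0.1974 -0.0964]
scene wheel_center [302.7 350. ] 0.84 [ 0.4778 -0.0986  0.038 ]
scene wheel_mark [306.9 352.2] 0.64 [ 0.4854 -0.0986  0.03  ]
```

Call:
{"method": "jog_arm", "body": {"increments": [[[-0.004, 0, 0, 0, 0, 0, 255], [-0.004, 0, 0, 0, 0, 0, 255], [-0.004, 0, 0, 0, 0, 0, 255], [-0.004, 0, 0, 0, 0, 0, 255]]]}}

```text
clock: 27.25
tcp_pos: [0.4857, -0.0496, 0.024]
orientation: [0.0, 0.701, 0.714, 0.0]
wrist_force: [-0.1, -0.1, -0.2]
finger_gap: 0.0001
grip_force: 0.0
```

```bash
python3 look.py o
```

```text
27.25 [ 0.4857 -0.0496  0.024 ] [-0.0993 -0.0839 -0.2212]
scene wheel_center [301.4 352.7] 0.89 [ 0.4745 -0.1044  0.038 ]
scene wheel_mark [309.4 359.1] 0.96 [ 0.4874 -0.1153  0.03  ]
```

Call:
{"method": "jog_arm", "body": {"increments": [[[0.02, 0, 0, 0, 0, 0, 255], [0.04, 0, 0, 0, 0, 0, 255], [0.06, 0, 0, 0, 0, 0, 255], [0.06, 0, 0, 0, 0, 0, 255], [0.06, 0, 0, 0, 0, 0, 255], [0, 0, -0.1, 0, 0, 0, 255], [0, 0, -0.1, 0, 0, 0, 255], [0.1, 0, -0.1, 0, 0, 0, 255], [0.1, 0, -0.1, 0, 0, 0, 255], [0.1, 0, -0.1, 0, 0, 0, 255], [0.1, 0, -0.1, 0, 0, 0, 255], [0, 0, 0, 0, 0, 0, 255], [0, 0, 0, 0, 0, 0, 255]]]}}

```text
clock: 28.85
tcp_pos: [0.4827, 0.1115, 0.1743]
orientation: [0.0, 0.7, 0.714, 0.0]
wrist_force: [-0.3, 0.2, -0.9]
finger_gap: -0.0002
grip_force: 0.0
```

```bash
python3 look.py p;python3 - <<'E'
import cv2,numpy as np
a=cv2.resize(cv2.imread("pics/pscene.png")[285:415,245:345],None,fx=4,fy=4,interpolation=cv2.INTER_CUBIC)
b=cv2.resize(cv2.imread("pics/pside.png")[150:254,300:364],None,fx=5,fy=5,interpolation=cv2.INTER_CUBIC)
cv2.imwrite("pics/c6.png",np.hstack([a,b]))
E
```

```text
28.85 [0.4827 0.1115 0.1743] [-0.3237  0.1782 -0.8959]
scene wheel_mark [309.2 363.8] 0.87 [ 0.4854 -0.1258  0.03  ]
side wheel_center [334.  187.3] 0.43 [ 0.4753 -0.0832  0.038 ]
side wheel_mark [331.7 170.8] 0.47 [ 0.4748 -0.1778  0.03  ]
side wheel_mark [326.3 175. ] 0.47 [ 0.4928 -0.1565  0.03  ]
```

View pics/c6.png

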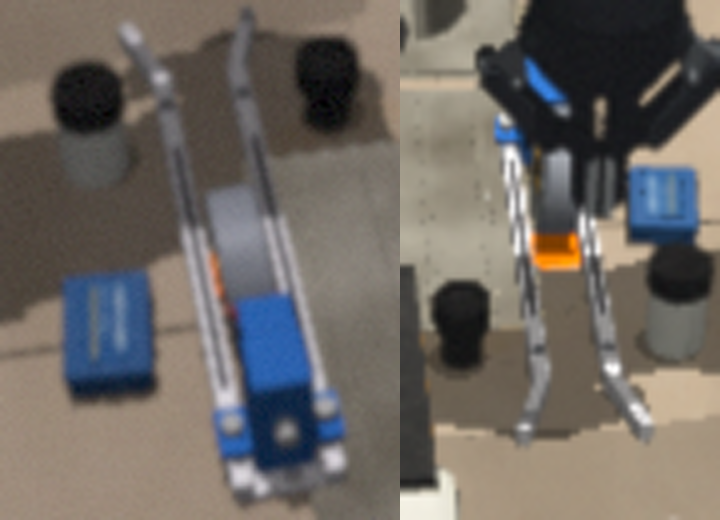

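The wheel stands upright between the rails, behind the orange lip and against the buffer. In the left crop it is at about (237,240). It stays there with the arm clear.

```bash
python3 -c "
from workcell import ticket
print(ticket.hand_in())"
```

```text
the job is handed in; nothing more can be done
None
```

I rolled the wheel into the stand and over the lip. At hand-in it stood upright behind the lip with the arm clear, at about 29 s. The camera could not show the buffer travel, and no verdict came back.

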